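Clamp the watch stand foot in the gluing jig

ROBOT

A 6-joint arm with a two-finger parallel gripper is mounted at the origin on the work surface. World frame = base frame: x ahead of the robot, y to its left, z up, the work surface at z = 0. Lengths are in mm, angles in rad, forces in N, time in s.
With the tool pointing down it reaches from about 300 to 775 mm from the base axis. Payload 14.6 kg.
Tool frame: the origin (TCP) lies between the finger pads; the fingertips stand manip.tip_reach ahead of it and the grasp point (between the pads) lies 5 mm behind it (manip.tip_reach is the distance from the TCP to the fingertips, in mm); z points along the fingers, y is the line along which they close (so a half turn about z gives the same grasp; the last joint's range is limited). The gripper opens to 94 mm and grips with 3 to 60 N. Pads are 16 mm wide; open, the fingers measure 119 mm over their backs; the gripper's body (75 mm by 177 mm) begins 78 mm behind the grasp point.
Start: joints at [1.169, 0.3, 1.521, -0, 1.321, -0.067], TCP at [180.716, 519.453, 219.446] pointing down, gripper open.
Joint ranges: [-3.03, 3.03], [-0.79, 2.21], [0.23, 2.52], [-1.04, 4.18], [0, 3.07], [-2.55, 2.55]. Speed limits (rad/s): [2.22, 2.22, 2.57, 3.14, 3.14, 3.14].

INTERFACE

Orientations are given as [roll, pitch, yaw] about the fixed x, y, z axes, in that order (R = Rz(yaw) Ry(pitch) Rx(roll)).
In Python, from cell import manip gives the robot as it stands. The module is installed in compiled form; this text tells all that it offers.
- The arm moves only by the shell command python3 -m creep 'ROWS' [FORCE]. ROWS is JSON, a list of rows, each a list of 3 entries, a list of its own where there are three numbers: the opening, from -1 (shut) to 1 (fully open), then the shift along the tool's x, y, z in cm, then the turn about the tool's z in units of 5 degrees (1.0 is 5 degrees). In form: [[grip, [tx, ty, tz], roll], ...]. A call has 1 to 12 rows; each row is the pose to reach, as a shift and turn from the pose commanded when the call began, along the tool's axes at that moment; what a row does not reach only later rows make up. A row lasts 1/10 s, in which the tool goes at most 50 mm and 8.59 degrees, less where a joint would pass 70% of its speed; a pose out of reach is approached as far as the arm can. A call with a gripper value outside its range is refused whole. The fingers move at their own pace and stop on an object; FORCE is the grip in N (left out, the last holds). Time passes only in rows, so rows that repeat a pose let the fingers close. It gives the time, the measured TCP pose, the force, the opening and the grip force at its end, in the units of the state.
- manip.read_state(): the state, without advancing time (a new reading comes with each control period).
- manip.camera(name): name is "scene" or "top"; returns the picture (400x640x3 uint8, red, green, blue); there is no depth.
- manip.camera_params(name): a dict with "fovy" (degrees; the focal length in pixels is half the picture's height over the tangent of half this angle, whatever the lens; pixels are square), "cx", "cy" (the principal point, pixels), "origin" and "attitude" of the camera in the world. Camera axes: x right, y down, z forward; pixel columns grow to the right and rows downward; lengths in mm; the calibration is good to about 2 mm. A picture is of the moment at which its call begins. camera_params takes no time and is no camera call.
- manip.sign_off(): hands the job in; it is judged then, once.
The state is a dict: "clock": time; "joints": joint angles; "qd": joint speeds; "effort": joint torques, N m; "eef_pos": TCP position; "eef_rot": TCP orientation; "wrist_force": force on the tool from outside, world axes, zero at the start; "moment": the same for the moment, N m; "finger_gap": finger opening in mm; "finger_force": force on a finger pad.
Only numpy, scipy, OpenCV 4.12 (cv2) and the standard library are available. Lean on these libraries where they do the work, as an engineer would, in place of code of your own. Each camera call takes 0.05 s, during which the arm holds its last target. There are 200 camera calls.

TASK

Lay the oak watch-stand foot (the flat bar with the post) flat in the clamping jig with its post end towards the robot, and slide it gently fully home so that its side is flush on the long fence and its bare end touches the end stop. Then push the toggle clamp's handle down past its over-centre point, right to its stop, so that the pad holds the foot, without shoving the foot against the fences or forcing the handle against its stop, and let go. Leave the other things on the table alone.

Things in the scene. Friction and masses are not known exactly. Their poses are not given: they have to be found in the camera images.
- stand_foot: The part: dark oak foot of a watch stand, a flat bar 120 x 44 x 16 mm (x, y, z), 0.13 kg, with an upright round post, 20 mm diameter, 45 mm tall above the bar near one end (axis at x = -48 mm, y = 0). Origin: centre of the bar's underside; x runs along the bar from the post end to the bare end, z up. Starts lying on the table, post up.
- post (a point): Point on the post's axis of the stand foot, 25 mm above the bar's top (41 mm above its underside): a good place to grip.
- foot_corner (a point): Lower corner of the stand foot: bare end (x = +60 mm) and left side (y = +22 mm), at the underside.
- jig: Fixed clamping jig: plywood board 190 x 200 x 18 mm (x, y, z) carrying a long fence, an end stop and a steel toggle clamp; origin at the centre of the board's underside. The clamp's body fills jig x = 7 to 33, y = 9 to 71 mm, up to 67 mm above the table. The foot belongs on the board with its x along the jig's x, left side on the fence, bare end on the stop.
- jig_corner (a point): The corner where the inner faces of the fence and the stop would meet, on the board's top, axes as the jig's (jig x = 50, y = -20, z = 18 mm). When the foot is home its point foot_corner is here. The foot comes from the -x and -y side.
- long_fence: Wooden strip 125 x 12 x 10 mm fixed on the board, along the jig's x; its inner face looks to the jig's -y, at jig y = -20 mm, from x = -75 to +50 mm. Origin at centre of its underside. A push of 5 to 10 N seats the foot; over 20 N would shift the strip.
- end_stop: Wooden strip 14 x 55 x 10 mm fixed on the board; its inner face looks to the jig's -x, at jig x = +50 mm, from y = -75 to -20 mm. Origin at centre of its underside. A push of 5 to 10 N seats the foot; over 20 N would shift the strip.
- clamp_handle (a joint): Handle angle of the clamp: 0 open (handle 1.22 rad above level, arm raised), grows as it is pushed down. With the foot home the pad meets it near 0.65 and its spring then pushes back (up to about 8 N at the grip); dead centre 1.0, hard stop 1.1. Friction (3 N at the grip) holds the handle where it is left while the pad is free. It is a light clamp: over 25 N on the handle would bend it.
- handle_pivot (a point): Axis of the handle's hinge (along the jig's x), at jig x = 20, y = 60, z = 58 mm. Axes as the jig's. The handle lies in the plane jig x = 20 mm, pointing from here towards jig +y and up at an angle of 1.22 rad minus the joint's value above level.
- handle_grip (a point): Point on the axis of the handle, 90 mm from the hinge axis. Here the handle is a black rubber grip of 20 mm diameter, 65 mm long (from 50 to 115 mm from the hinge).
- clamp_pad: The round rubber pad (18 mm) on a spring spindle at the end of the clamp's arm, which swings down with the handle towards jig -y. It lands on the top of the bar at jig x = 20, y = -42 mm. Its origin is not on the pad but on the arm's hinge (jig x = 20, y = 25, z = 50 mm).
- water_bottle: Bystander: white water bottle with black cap, 72 mm across, 220 mm tall, loose; origin at centre of its underside.
- earbud_case: Bystander: black rounded earbud case, 50 x 62 x 26 mm, loose; origin at centre of its underside.
- notebook: Bystander: blue notebook, 150 x 210 x 14 mm, lying loose; origin at centre of its underside.
- glue_bottle: Bystander: small white glue bottle, 44 mm across, 120 mm tall, loose; origin at centre of its underside.
- screwdriver: Bystander: screwdriver lying loose, about 200 mm long.
- mug: Bystander: white mug, 80 mm across, 90 mm tall, loose; origin at centre of its underside.
- sanding_block: Bystander: cork sanding block, 100 x 60 x 30 mm, loose; origin at centre of its underside.

How it is judged (in metres and radians):
On the way, in this order (a step that is already met when the one before it is completed fails the run):
1. the foot lies flat, home against the long fence and the end stop, with the clamp still open (handle under 0.5 rad) (x of foot_corner in the frame of jig_corner between -0.0015 and 0.003 m and y of foot_corner in the frame of jig_corner between -0.0015 and 0.003 m and z of foot_corner in the frame of jig_corner below 0.002 m and angle between the x axis of stand_foot and the x axis of jig, either way round below 0.025 rad and angle between stand_foot's own z axis and vertical below 0.04 rad and linear speed of stand_foot below 0.01 m/s and value of joint clamp_handle below 0.5 rad), for 0.2 s.
2. the handle is past centre at its stop (over 1.03 rad) and the pad presses the foot with more than 8 N, the foot still home (value of joint clamp_handle above 1.03 rad and contact force between clamp_pad and stand_foot above 8 N and x of foot_corner in the frame of jig_corner between -0.0015 and 0.003 m and y of foot_corner in the frame of jig_corner between -0.0015 and 0.003 m and z of foot_corner in the frame of jig_corner below 0.002 m and angle between the x axis of stand_foot and the x axis of jig, either way round below 0.025 rad and angle between stand_foot's own z axis and vertical below 0.04 rad and linear speed of stand_foot below 0.01 m/s), for 0.2 s.
At the end, for the whole second after the job is handed in: The foot lies flat at rest in the jig, foot_corner within 1.5 mm of the fence and of the stop, aligned with the jig within 0.025 rad; the clamp handle is beyond 1.03 rad and at rest, and the pad presses the foot with more than 8 N (all of step 2 and velocity of joint clamp_handle below 0.05 rad/s); the robot touches nothing.
It fails at once if the foot is shoved against the long fence with more than 20 N by the gripper (contact force between stand_foot and long_fence above 20 N and contact force between the fingers and stand_foot above 1 N).
It fails at once if the foot is shoved against the end stop with more than 20 N by the gripper (contact force between stand_foot and end_stop above 20 N and contact force between the fingers and stand_foot above 1 N).
It fails at once if the robot presses the clamp handle with more than 25 N (contact force between any of the fingers, the arm and clamp_handle above 25 N).
It fails at once if one of the bystanders is moved more than 30 mm (distance of any of water_bottle, earbud_case, notebook, glue_bottle, screwdriver, mug, sanding_block from where it was at the start of the episode above 0.03 m).
It also fails if it takes over 67 s, if anything falls off the work surface, if the arm or the gripper's body presses on something with over 40 N, if the wrist force passes 120 N, or if a joint passes its speed limit or range.

## Working session

There is one attempt and no reset: what is moved stays moved. The work goes in short steps, Python scripts to look and compute and a shell command to move; the robot and the scene stay as the last step left them, time stands still between calls to the robot, and variables do not carry over. Pictures are saved under pics/ and viewed, at most 10 in all, crops included, and the job is handed in when it is done.

```bash
mkdir -p pics
python3 - <<'E'
from cell import manip
import cv2
for n in("scene","top"):
    cv2.imwrite(f"pics/{n}0.png",manip.camera(n)[:,:,::-1]); print(n,manip.camera_params(n))
print(manip.read_state(),manip.tip_reach)
E
```

```text
scene {'fovy': 46.54683560622204, 'cx': 318.4677434257293, 'cy': 196.73751780775765, 'origin': array([1815.22959557,  134.07505051,  929.32201987]), 'attitude': array([-2.1495539 , -0.02382207,  1.68648065])}
top {'fovy': 49.50965853207085, 'cx': 325.5256939392131, 'cy': 202.072589484292, 'origin': array([ 433.59913615,  -15.50611606, 1436.69390568]), 'attitude': array([-3.04772463,  0.00896968, -1.55698918])}
{'clock': 0.1, 'joints': array([ 1.16939729e+00,  3.00413209e-01,  1.52153775e+00, -7.30715049e-06,
        1.32069139e+00, -6.65798658e-02]), 'qd': array([ 0.00059167, -0.00180226, -0.00097351,  0.00033959,  0.000765  ,
        0.00067794]), 'effort': array([ 1.88932463e-03, -5.32643294e+01, -3.53286302e+01,  7.09795696e-02,
        2.35811033e-02, -5.70783664e-05]), 'eef_pos': array([180.63420154, 519.25088416, 218.93640497]), 'eef_rot': array([-3.14054481e+00, -6.27749225e-05,  2.80677526e+00]), 'wrist_force': array([ 0.10762131,  0.80675891, -0.05005295]), 'moment': array([ 0.00976965, -0.0075984 ,  0.01146646]), 'finger_force': 0.0, 'finger_gap': 94.01040877045205} 14.0
```

View pics/scene0.png

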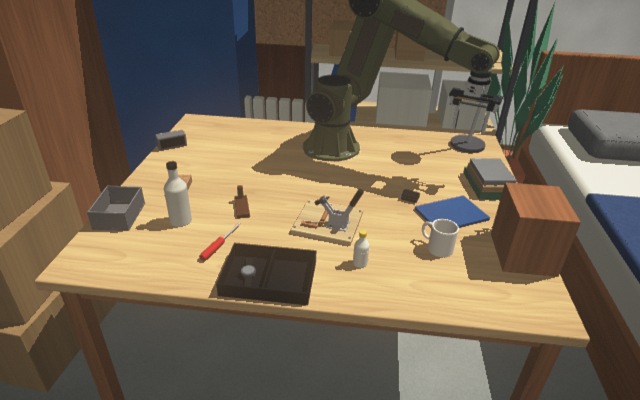

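View pics/top0.png

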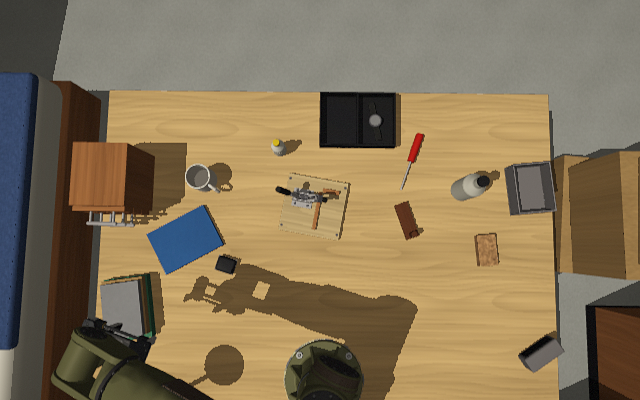

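The scene view shows the foot at about (241,205) with its post, the jig at (330,220) and the clamp handle up at (355,200). In the top view, the jig board is around (314,206), the foot around (406,220), and the handle's grip around (283,190). World x points up in the image and y points left. Next I zoom in.

Run:
```python
import cv2,numpy as np
a=cv2.imread("pics/top0.png")
c=cv2.resize(a[165:250,270:430],None,fx=5,fy=5,interpolation=cv2.INTER_CUBIC)
cv2.imwrite("pics/topz.png",c)
b=cv2.imread("pics/scene0.png")
cv2.imwrite("pics/scenez.png",cv2.resize(b[170:260,225:385],None,fx=5,fy=5,interpolation=cv2.INTER_CUBIC))
```

```text
(no output)
```

View pics/topz.png

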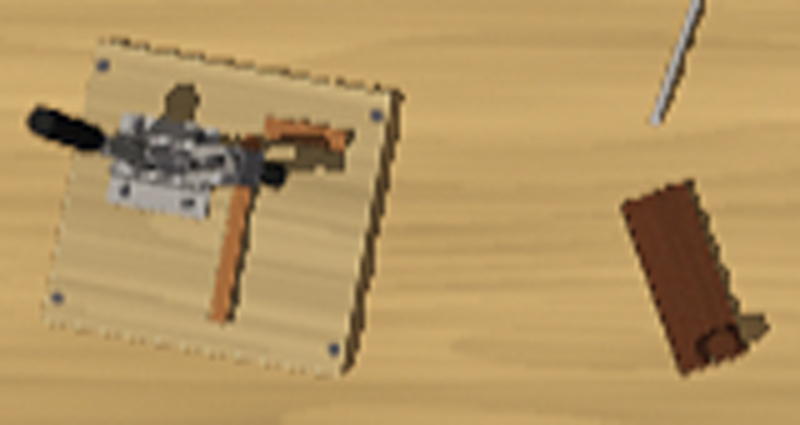

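View pics/scenez.png

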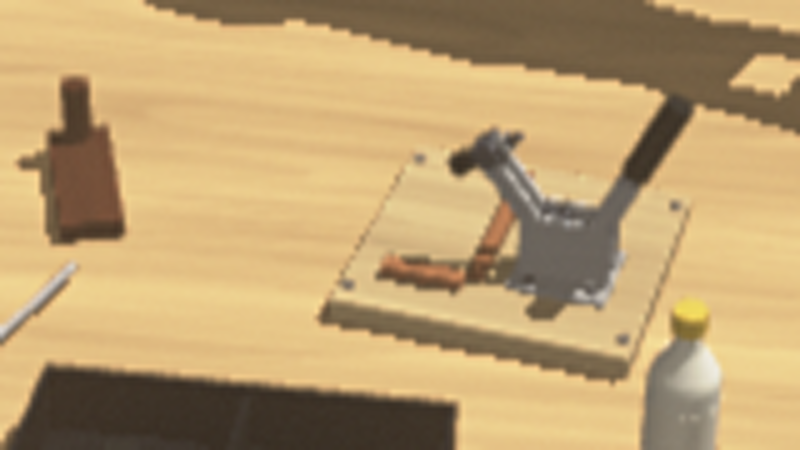

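The zoomed top view shows the board corners at about (102,40), (400,92), (345,373) and (45,322). The fence runs (245,190)-(222,320), the stop (265,128)-(350,138), and the foot's post end is the lower one at (717,345). The scene zoom shows the handle and arm raised, with the pad at (462,160). Next I measure these.

```bash
cat > h.py <<'E'
import numpy as np,cv2
from scipy.spatial.transform import Rotation as R
from cell import manip
def cam(n):
    p=manip.camera_params(n); return p,R.from_euler('xyz',p['attitude']).as_matrix(),200/np.tan(np.radians(p['fovy'])/2)
def ray(n,uv):
    p,M,f=cam(n); return p['origin'],M@np.array([(uv[0]-p['cx'])/f,(uv[1]-p['cy'])/f,1])
def onz(n,uv,z):
    o,d=ray(n,uv); return (o+d*(z-o[2])/d[2])[:2]
def proj(n,P):
    p,M,f=cam(n); q=M.T@(np.asarray(P)-p['origin']); return q[:2]/q[2]*f+[p['cx'],p['cy']]
def go(xyz,yaw):
    s=manip.read_state(); M=R.from_euler('xyz',s['eef_rot']).as_matrix()
    d=M.T@(np.array(xyz)-s['eef_pos'])/10
    t=-(yaw-s['eef_rot'][2]); t=(t+np.pi)%(2*np.pi)-np.pi
    print('shift cm',d.round(2),'turn',round(np.degrees(t)/5,2))
E
python3 - <<'E'
from h import *
a=cv2.imread("pics/top0.png"); hsv=cv2.cvtColor(a,cv2.COLOR_BGR2HSV)
print('foot px',a[210,403],'fence',a[218,316],'stop',a[191,330],'board',a[225,330],'table',a[225,370])
H,S,V=[hsv[...,i].astype(int) for i in range(3)]
def blob(m,box):
    x0,y0,x1,y1=box; k=np.zeros(m.shape,np.uint8);k[y0:y1,x0:x1]=m[y0:y1,x0:x1]*255
    n,l,st,c=cv2.connectedComponentsWithStats(k); i=1+np.argmax(st[1:,4]); return (l==i).astype(np.uint8)
def rect(m,z):
    c=max(cv2.findContours(m,0,cv2.CHAIN_APPROX_NONE)[0],key=len)
    b=cv2.boxPoints(cv2.minAreaRect(c)); return np.array([onz('top',q,z) for q in b]),b,m.sum()
red=(a[...,2].astype(int)-a[...,0]>25)
for nm,m,box,z in [('foot',red&(V<125)&(S>130),(385,190,430,250),14),('fence',red&(S>135)&(V>110),(308,200,325,232),28),('stop',red&(S>135)&(V>110),(322,186,342,197),28)]:
    try:
        w,b,n=rect(blob(m,box),z); print(nm,n,'px',b.round(1).tolist(),'\n',w.round(1).tolist(),'c',w.mean(0).round(1), 'sides',np.linalg.norm(w[1]-w[0]).round(1),np.linalg.norm(w[2]-w[1]).round(1),'ang',[round(float(np.arctan2(*(w[i+1]-w[i])[::-1])),3) for i in(0,1)])
    except Exception as e: print(nm,e)
# board: corners from zoom -> rigid fit
C=np.array([(102,40),(400,92),(345,373),(45,322)])/5+[269.6,164.6]
W=np.array([onz('top',q,18) for q in C]); J=np.array([(95,100),(95,-100),(-95,-100),(-95,100)])
sc=np.array([(103,65),(377,115),(334,349),(57,298)])/5+[269.6,164.6]
Ws=np.array([onz('top',q,18) for q in sc]);print('screws',Ws.round(1).tolist(),Ws.mean(0))
c=W.mean(0); z=((W-c)@[1,1j])*np.conj(J@[1,1j]); th=np.angle(z.sum()); print('board',W.round(1).tolist(),c,th)
zs=((Ws-Ws.mean(0))@[1,1j])*np.conj(J@[1,1j]);print(np.angle(zs.sum()))
# post: topz (719,341)?, scene top (75,82)/5+[224.6,169.6]
for uv in [(np.array([75,82])/5+[224.6,169.6])]: print('posttop scene',onz('scene',uv,61))
print('grip end scene',onz('scene',np.array([680,105])/5+[224.6,169.6],160))
E
```

```text
foot px [31 50 88] fence [ 58 105 164] stop [ 51  90 141] board [107 157 182] table [109 168 203]
foot 570 px [[392.6000061035156, 206.0], [410.5, 198.8000030517578], [424.1000061035156, 232.8000030517578], [406.20001220703125, 239.89999389648438]] 
 [[557.4, -221.5], [581.8, -280.5], [470.9, -324.3], [446.7, -265.7]] c [ 514.2 -273. ] sides 63.8 119.3 ang [-1.177, -2.766]
fence 97 px [[311.20001220703125, 228.5], [316.29998779296875, 201.5], [319.70001220703125, 202.10000610351562], [314.70001220703125, 229.10000610351562]] 
 [[479.4, 44.2], [567.6, 29.1], [565.6, 17.9], [477.4, 33.0]] c [522.5  31. ] sides 89.4 11.4 ang [-0.169, -1.744]
stop 50 px [[322.5, 191.89999389648438], [323.20001220703125, 187.8000030517578], [338.6000061035156, 190.1999969482422], [338.0, 194.3000030517578]] 
 [[599.2, 9.2], [612.9, 7.3], [605.7, -43.2], [592.1, -41.3]] c [602.5 -17. ] sides 13.8 51.0 ang [-0.137, -1.712]
screws [[646.7, 116.9], [615.7, -64.4], [461.5, -37.9], [492.4, 143.8]] [554.07444851  39.60502308]
board [[663.4, 118.0], [631.2, -79.4], [446.0, -45.2], [476.6, 151.3]] [554.29442115  36.14171262] -0.16823700683685985
-0.1698973395218223
posttop scene [ 465.9320946  -280.90907726]
grip end scene [588.85641829 141.56725131]
```

Run:
```python
from h import *
go([465.7,-281.3,120],0.38)
```

```text
shift cm [-53.23 -66.23   9.96] turn 27.81
```

```bash
python3 -m creep '[[1,[-26,-33,0],14],[1,[-26,-33,0],14],[1,[-26,-33,0],14],[1,[-26,-33,0],14],[1,[-26,-33,0],14],[1,[-26,-33,0],14],[1,[-26,-33,0],14],[1,[-26,-33,0],14],[1,[-26,-33,0],14],[1,[-26,-33,0],14],[1,[-26,-33,0],14]]' 20
python3 -c "
from h import *
go([465.7,-281.3,120],0.38)"
```

```text
clock: 1.2
eef_pos: [317.8, 122.3, 219.4]
eef_rot: [-3.141, -0.0, 1.584]
wrist_force: [0.3, -0.3, -0.9]
finger_gap: 94.0
finger_force: 0.0
shift cm [-40.56  14.24   9.93] turn 13.8
```

```bash
python3 -m creep '[[1,[-40.6,14.2,9.9],13.8],[1,[-40.6,14.2,9.9],13.8],[1,[-40.6,14.2,9.9],13.8],[1,[-40.6,14.2,9.9],13.8],[1,[-40.6,14.2,9.9],13.8],[1,[-40.6,14.2,9.9],13.8],[1,[-40.6,14.2,9.9],13.8],[1,[-40.6,14.2,9.9],13.8],[1,[-40.6,14.2,9.9],13.8],[1,[-40.6,14.2,9.9],13.8],[1,[-40.6,14.2,9.9],13.8],[1,[-40.6,14.2,9.9],13.8]]'
python3 -c "
from h import *
go([465.7,-281.3,38],0.38)
cv2.imwrite('pics/s1.png',cv2.resize(manip.camera('scene')[170:260,200:300,::-1],None,fx=5,fy=5))"
```

```text
clock: 2.4
eef_pos: [466.0, -279.9, 120.6]
eef_rot: [-3.141, 0.0, 0.383]
wrist_force: [0.2, 0.4, -0.5]
finger_gap: 94.0
finger_force: 0.0
shift cm [-0.08  0.12  8.26] turn 0.04
```

View pics/s1.png

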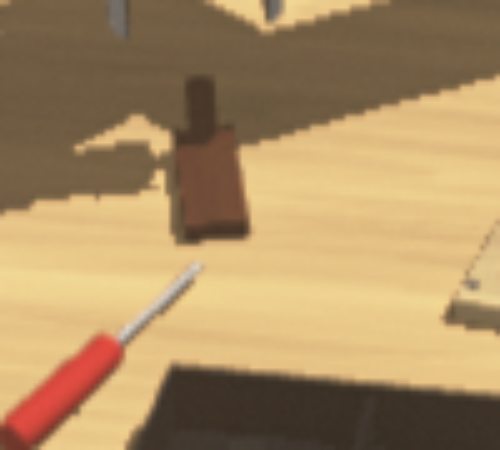

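The open fingers at (120,20) and (272,8) straddle the post at (200,80). I'll descend and grip.

```bash
python3 -m creep '[[1,[-0.1,0.1,4],0],[1,[-0.1,0.1,7],0],[1,[-0.1,0.1,8.2],0],[1,[-0.1,0.1,8.2],0],[-1,[-0.1,0.1,8.2],0],[-1,[-0.1,0.1,8.2],0],[-1,[-0.1,0.1,8.2],0],[-1,[-0.1,0.1,8.2],0],[-1,[-0.1,0.1,8.2],0],[-1,[-0.1,0.1,8.2],0],[-1,[-0.1,0.1,8.2],0],[-1,[-0.1,0.1,8.2],0]]' 25
python3 -m creep '[[-1,[0,0,0],0],[-1,[0,0,0],0],[-1,[0,0,-2],0],[-1,[0,0,-5],0],[-1,[0,0,-7],0],[-1,[0,0,-7],0]]'
python3 -c "
from h import *
cv2.imwrite('pics/t2.png',manip.camera('top')[:,:,::-1]);cv2.imwrite('pics/s2.png',manip.camera('scene')[:,:,::-1])
a=cv2.resize(cv2.imread('pics/t2.png')[180:260,370:450],None,fx=5,fy=5);b=cv2.resize(cv2.imread('pics/s2.png')[150:230,210:290],None,fx=5,fy=5)
cv2.imwrite('pics/g2.png',np.hstack([a,b]))"
```

```text
clock: 3.65
eef_pos: [465.0, -282.9, 38.4]
eef_rot: [-3.142, 0.0, 0.381]
wrist_force: [0.1, 0.0, 1.0]
finger_gap: 33.4
finger_force: 0.0
clock: 4.25
eef_pos: [466.0, -283.5, 110.8]
eef_rot: [3.138, -0.002, 0.381]
wrist_force: [0.4, 0.5, -1.3]
finger_gap: 19.9
finger_force: 25.0
```

View pics/g2.png

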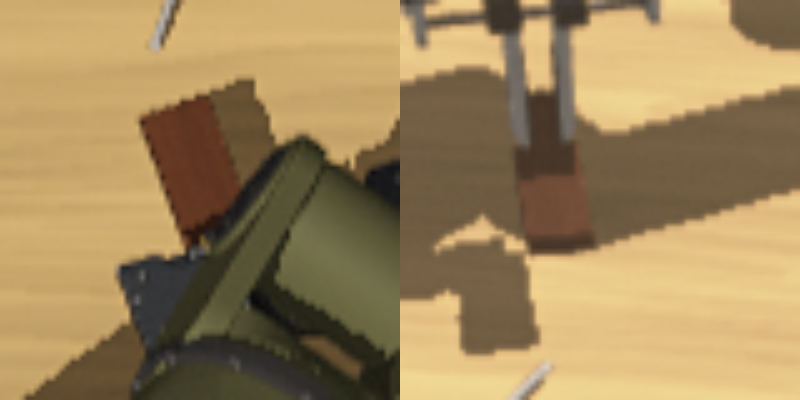

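The foot hangs in the grip between the fingers. In the top crop its left edge runs from (140,118) to (183,232). I'll check yaw and pitch, then work out the pre-place move.

Run:
```python
from h import *
a=cv2.imread('pics/t2.png');ii=a.astype(int);hsv=cv2.cvtColor(a,cv2.COLOR_BGR2HSV)
m=((ii[...,2]-ii[...,0]>35)&(hsv[...,2]<140)&(hsv[...,1]>150)).astype(np.uint8)
k=np.zeros_like(m);k[195:228,393:421]=m[195:228,393:421]
rows=[(y,np.where(k[y])[0].min()) for y in range(206,224) if k[y].any()]
y,x=np.array(rows).T; p=np.polyfit(y,x,1); print(p,k.sum())
A=onz('top',(np.polyval(p,206)-.5,206),88);B=onz('top',(np.polyval(p,222)-.5,222),88);d=A-B;print('yaw',np.arctan2(d[1],d[0]))
# bare-end left top corner: top pixel vs scene pixel
ut=np.array([140,118])/5+[369.6,179.6]
for us in [np.array([520-400,178])/5+[209.6,149.6], ]: pass
# predicted pixels for nontilted foot in scene & top
s=manip.read_state();c=s['eef_pos'].copy();th=0.381
for tilt in(0,.1,.2):
  for L in [(108,22,-25),(108,-22,-25),(108,22,-41),(108,-22,-41)]:
    l,w,h=L; l2=l*np.cos(tilt)+h*np.sin(tilt); h2=h*np.cos(tilt)-l*np.sin(tilt)
    P=[c[0]+l2*np.cos(th)-w*np.sin(th),c[1]+l2*np.sin(th)+w*np.cos(th),c[2]+5-2.4+h2]
    print(tilt,L,'topcrop',((proj('top',P)-[369.6,179.6])*5).round(),'scenecrop',((proj('scene',P)-[209.6,149.6])*5+[400,0]).round())
J=np.array([553.5,38.5]);t=-.169;Rm=np.array([[np.cos(t),-np.sin(t)],[np.sin(t),np.cos(t)]])
for q in [(-58-12,-42-10),(-58,-42)]: print(q,J+Rm@q)
go([*(J+Rm@np.array([-70,-52])),110],-.169)
```

```text
[  0.35294118 326.29411765] 336
yaw 0.3373599156258678
0 (108, 22, -25) topcrop [133. 123.] scenecrop [599. 230.]
0 (108, -22, -25) topcrop [198.  98.] scenecrop [532. 238.]
0 (108, 22, -41) topcrop [129. 125.] scenecrop [600. 250.]
0 (108, -22, -41) topcrop [193. 100.] scenecrop [534. 258.]
0.1 (108, 22, -25) topcrop [132. 129.] scenecrop [599. 241.]
0.1 (108, -22, -25) topcrop [197. 104.] scenecrop [533. 249.]
0.1 (108, 22, -41) topcrop [129. 133.] scenecrop [600. 259.]
0.1 (108, -22, -41) topcrop [193. 109.] scenecrop [534. 268.]
0.2 (108, 22, -25) topcrop [132. 136.] scenecrop [599. 250.]
0.2 (108, -22, -25) topcrop [196. 111.] scenecrop [533. 258.]
0.2 (108, 22, -41) topcrop [130. 143.] scenecrop [600. 267.]
0.2 (108, -22, -41) topcrop [194. 118.] scenecrop [534. 275.]
(-70, -52) [475.7510307   -0.98541214]
(-58, -42) [489.26203897   6.85376226]
shift cm [ 11.48 -25.75  -0.21] turn 6.3
```

Run:
```python
from h import *
J=np.array([553.5,38.5]);t=-.169;Rm=np.array([[np.cos(t),-np.sin(t)],[np.sin(t),np.cos(t)]])
n=np.append(Rm@[1,0],0);J3=np.append(J,0)
for cn,uv in(('scene',np.array([460,162])/5+[224.6,169.6]),('top',np.array([270,173])/5+[269.6,164.6])):
    o,d=ray(cn,uv); P=o+d*(n@(J3-o)+20)/(n@d); print('pad jig',Rm.T@(P-J3)[:2],P[2])
go([*(J+Rm@np.array([-72,-130])),75],-.14)
```

```text
pad jig [ 20.         -32.44392345] 89.49360951094184
pad jig [ 20.         -31.29970009] 101.76931018746063
shift cm [  7.24 -19.21   3.28] turn 5.97
```

```bash
python3 -m creep '[[-1,[2,-5,0.5],1.5],[-1,[4,-10,1.5],3],[-1,[6,-15,2.5],4.5],[-1,[7.2,-19.2,3.3],6],[-1,[7.2,-19.2,3.3],6],[-1,[7.2,-19.2,3.3],6],[-1,[7.2,-19.2,3.3],6]]'
python3 - <<'E'
from h import *
J=np.array([553.5,38.5]);t=-.169;Rm=np.array([[np.cos(t),-np.sin(t)],[np.sin(t),np.cos(t)]])
go([*(J+Rm@np.array([-70,-54])),70],-.14)
a=manip.camera('top')[165:265,250:410,::-1];cv2.imwrite('pics/t3.png',cv2.resize(a,None,fx=5,fy=5))
E
```

```text
clock: 5.05
eef_pos: [460.6, -78.6, 75.1]
eef_rot: [3.141, 0.001, -0.141]
wrist_force: [0.6, -0.4, -1.9]
finger_gap: 19.4
finger_force: 25.0
shift cm [ 0.4  -7.7   0.51] turn -0.01
```

View pics/t3.png

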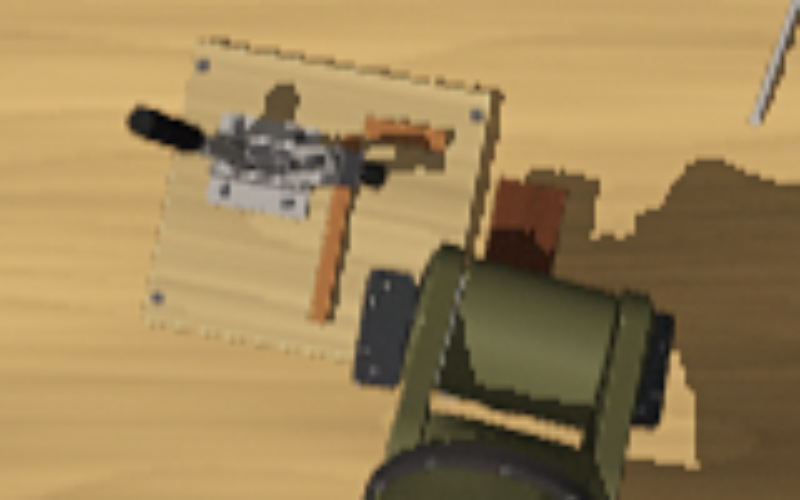

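The foot, with its bare end at (497,180)-(567,190), is nearly parallel to the fence at (353,190)-(330,320). It needs about 0.03 rad more turn. I'll move over the seat and then lower.

```bash
python3 -m creep '[[-1,[0.2,-3,0.5],0.3],[-1,[0.4,-6,0.5],0.3],[-1,[0.4,-7.7,0.5],0.3],[-1,[0.4,-7.7,0.5],0.3],[-1,[0.4,-7.7,0.5],0.3],[-1,[0.4,-7.7,1.1],0.3],[-1,[0.4,-7.7,1.4],0.3],[-1,[0.4,-7.7,1.6],0.3],[-1,[0.4,-7.7,1.7],0.3],[-1,[0.4,-7.7,1.7],0.3]]'
python3 - <<'E'
from h import *
J=np.array([553.5,38.5]);t=-.169;Rm=np.array([[np.cos(t),-np.sin(t)],[np.sin(t),np.cos(t)]])
s=manip.read_state();print('jig',Rm.T@(s['eef_pos'][:2]-J),s['eef_pos'][2],s['wrist_force'])
E
```

```text
clock: 6.1
eef_pos: [475.4, -2.4, 58.3]
eef_rot: [3.142, 0.0, -0.169]
wrist_force: [-0.7, -0.1, -1.9]
finger_gap: 19.6
finger_force: 25.0
jig [-70.11831221 -53.43192809] 58.29697097416609 [-0.68973848 -0.05541961 -1.92382034]
```

```bash
python3 -m creep '[[-1,[0,0,0.07],0],[-1,[0,0,0.13],0],[-1,[0,0,0.13],0],[-1,[0,0,0.13],0]]'; python3 -m creep '[[-1,[0,0,0.05],0],[-1,[0,0,0.05],0],[-1,[0,0,0.05],0]]'
```

```text
clock: 6.5
eef_pos: [475.5, -2.2, 57.2]
eef_rot: [3.142, -0.0, -0.169]
wrist_force: [-0.8, 0.3, -0.5]
finger_gap: 19.5
finger_force: 25.0
clock: 6.8
eef_pos: [475.5, -2.2, 56.7]
eef_rot: [-3.142, -0.0, -0.169]
wrist_force: [0.3, 0.7, -1.8]
finger_gap: 19.4
finger_force: 25.0
```

```bash
python3 -m creep '[[-1,[0,0,0.06],0],[-1,[0,0,0.06],0],[-1,[0,0,0.06],0]]'; python3 -m creep '[[-1,[0,0,0.06],0],[-1,[0,0,0.06],0],[-1,[0,0,0.06],0]]'
```

```text
clock: 7.1
eef_pos: [475.5, -2.2, 56.4]
eef_rot: [-3.142, -0.0, -0.169]
wrist_force: [-2.8, 0.1, 5.2]
finger_gap: 19.5
finger_force: 25.0
clock: 7.4
eef_pos: [475.6, -2.3, 56.3]
eef_rot: [-3.142, -0.0, -0.169]
wrist_force: [-7.5, 0.6, 15.2]
finger_gap: 19.5
finger_force: 25.0
```

```bash
python3 -m creep '[[-1,[0,0,-0.07],0],[-1,[0,-0.2,-0.07],0],[-1,[0,-0.4,-0.07],0],[-1,[0,-0.6,-0.07],0],[-1,[0,-0.8,-0.07],0],[-1,[0,-0.8,-0.07],0],[-1,[0,-0.8,-0.07],0]]'; python3 -m creep '[[-1,[0,-0.05,0],0],[-1,[0,-0.1,0],0],[-1,[0,-0.1,0],0]]'
```

```text
clock: 8.1
eef_pos: [477.2, 5.8, 56.4]
eef_rot: [-3.141, -0.001, -0.169]
wrist_force: [1.0, -1.6, 5.1]
finger_gap: 19.3
finger_force: 25.0
clock: 8.4
eef_pos: [477.3, 6.6, 56.4]
eef_rot: [3.141, -0.001, -0.169]
wrist_force: [0.9, -3.3, 5.3]
finger_gap: 19.4
finger_force: 25.0
```

```bash
for i in 1; do python3 -m creep '[[-1,[0,-0.04,0],0],[-1,[0,-0.08,0],0],[-1,[0,-0.08,0],0]]'; python3 -m creep '[[-1,[0,-0.05,0],0],[-1,[0,-0.05,0],0],[-1,[0,-0.05,0],0]]';python3 -m creep '[[-1,[0,-0.05,0],0],[-1,[0,-0.05,0],0],[-1,[0,-0.05,0],0]]'; done
```

```text
clock: 8.7
eef_pos: [477.4, 7.4, 56.4]
eef_rot: [3.141, -0.001, -0.169]
wrist_force: [-0.9, -4.4, 6.1]
finger_gap: 19.3
finger_force: 25.0
clock: 9.0
eef_pos: [477.6, 7.9, 56.4]
eef_rot: [3.141, -0.001, -0.169]
wrist_force: [-0.7, -3.5, 5.8]
finger_gap: 19.6
finger_force: 25.0
clock: 9.3
eef_pos: [477.6, 8.4, 56.4]
eef_rot: [3.141, -0.001, -0.169]
wrist_force: [-0.3, -4.0, 5.8]
finger_gap: 19.3
finger_force: 25.0
```

```bash
python3 -m creep '[[-1,[0,-0.05,0],0],[-1,[0,-0.05,0],0],[-1,[0,-0.05,0],0]]'; python3 -m creep '[[-1,[0,-0.05,0],0],[-1,[0,-0.05,0],0],[-1,[0,-0.05,0],0]]';python3 -c "
from h import *
a=manip.camera('top')[165:245,270:370,::-1];b=manip.camera('scene')[190:250,280:380,::-1]
cv2.imwrite('pics/t4.png',np.vstack([cv2.resize(a,(500,400)),cv2.resize(b,(500,200)) if 0 else cv2.resize(b,(333,200)) if 0 else np.zeros((1,500,3),np.uint8)]))
cv2.imwrite('pics/s4.png',cv2.resize(b,None,fx=6,fy=6))"
```

```text
clock: 9.6
eef_pos: [477.7, 8.8, 56.4]
eef_rot: [3.141, -0.001, -0.169]
wrist_force: [0.8, -3.2, 4.5]
finger_gap: 19.6
finger_force: 25.0
clock: 9.9
eef_pos: [477.8, 9.4, 56.4]
eef_rot: [3.141, -0.001, -0.169]
wrist_force: [-0.3, -2.7, 5.8]
finger_gap: 19.7
finger_force: 25.0
```

View pics/s4.png

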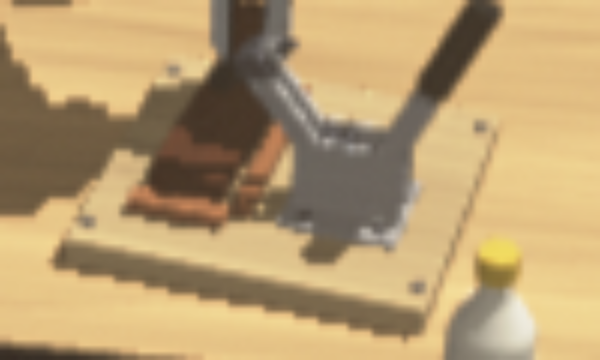

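The foot lies flat beside the fence, with only a sliver of gap at about (235,195). I'll keep stepping.

```bash
for i in 1; do python3 -m creep '[[-1,[0,-0.05,0],0],[-1,[0,-0.05,0],0],[-1,[0,-0.05,0],0]]'; done; python3 -m creep '[[-1,[0,-0.05,0],0],[-1,[0,-0.05,0],0],[-1,[0,-0.05,0],0]]'
```

```text
clock: 10.3
eef_pos: [477.9, 9.8, 56.4]
eef_rot: [3.141, -0.001, -0.169]
wrist_force: [-0.3, -3.9, 4.7]
finger_gap: 19.4
finger_force: 25.0
clock: 10.6
eef_pos: [478.0, 10.3, 56.4]
eef_rot: [3.141, -0.001, -0.169]
wrist_force: [-0.3, -3.4, 5.9]
finger_gap: 19.2
finger_force: 25.0
```

```bash
python3 -m creep '[[-1,[0,-0.04,0],0],[-1,[0,-0.04,0],0],[-1,[0,-0.04,0],0]]'
```

```text
clock: 10.9
eef_pos: [478.0, 10.7, 56.4]
eef_rot: [3.141, -0.001, -0.169]
wrist_force: [-0.4, -3.7, 5.3]
finger_gap: 19.2
finger_force: 25.0
```

```bash
python3 -m creep '[[-1,[0,-0.05,0],0],[-1,[0,-0.08,0],0],[-1,[0,-0.08,0],0]]'
```

```text
clock: 11.2
eef_pos: [478.1, 11.5, 56.3]
eef_rot: [3.141, -0.001, -0.169]
wrist_force: [-0.6, -4.3, 5.4]
finger_gap: 19.6
finger_force: 25.0
```

```bash
python3 -m creep '[[-1,[0,-0.05,0],0],[-1,[0,-0.05,0],0],[-1,[0,-0.05,0],0]]'
```

```text
clock: 11.5
eef_pos: [478.2, 11.8, 56.4]
eef_rot: [3.141, -0.001, -0.169]
wrist_force: [-0.8, -5.4, 6.5]
finger_gap: 19.8
finger_force: 25.0
```

```bash
python3 -m creep '[[-1,[0,-0.04,0],0],[-1,[0,-0.04,0],0],[-1,[0,-0.04,0],0]]'
```

```text
clock: 11.8
eef_pos: [478.2, 11.9, 56.4]
eef_rot: [3.141, -0.001, -0.169]
wrist_force: [-1.2, -7.4, 5.8]
finger_gap: 20.0
finger_force: 25.0
```

```bash
python3 -m creep '[[-1,[0.15,0,0],0],[-1,[0.3,0,0],0],[-1,[0.45,0,0],0],[-1,[0.6,0,0],0],[-1,[0.7,0,0],0],[-1,[0.7,0,0],0],[-1,[0.7,0,0],0]]'
```

```text
clock: 12.5
eef_pos: [483.0, 11.0, 56.3]
eef_rot: [3.14, 0.005, -0.169]
wrist_force: [-19.2, -6.2, 21.8]
finger_gap: 19.8
finger_force: 25.0
```

```bash
python3 -m creep '[[-1,[0.05,0,0],0],[-1,[0.1,0,0],0],[-1,[0.1,0,0],0]]'
```

```text
clock: 12.8
eef_pos: [483.8, 10.9, 56.3]
eef_rot: [3.14, 0.005, -0.169]
wrist_force: [-21.2, -6.9, 23.0]
finger_gap: 19.5
finger_force: 25.0
```

```bash
python3 -m creep '[[-1,[0.05,0,0],0],[-1,[0.1,0,0],0],[-1,[0.1,0,0],0]]'
```

```text
clock: 13.1
eef_pos: [484.9, 10.7, 56.3]
eef_rot: [3.14, 0.005, -0.169]
wrist_force: [-19.3, -5.3, 22.6]
finger_gap: 19.5
finger_force: 25.0
```

```bash
python3 -m creep '[[-1,[0.05,0,0],0],[-1,[0.07,0,0],0],[-1,[0.07,0,0],0]]'
```

```text
clock: 13.4
eef_pos: [485.7, 10.6, 56.2]
eef_rot: [3.14, 0.005, -0.169]
wrist_force: [-18.2, -6.1, 19.7]
finger_gap: 19.6
finger_force: 25.0
```

```bash
python3 -m creep '[[-1,[-0.1,0,0],0],[-1,[-0.15,0,0],0],[-1,[-0.15,0,0],0]]'; python3 -c "
from h import *
b=manip.camera('scene')[185:245,275:375,::-1]; a=manip.camera('top')[175:245,290:370,::-1]
cv2.imwrite('pics/s5.png',np.vstack([cv2.resize(b,(600,360),interpolation=2),cv2.resize(a,(260,228),interpolation=2) if 0 else np.zeros((1,600,3),np.uint8)]));cv2.imwrite('pics/t5.png',a)"
```

```text
clock: 13.7
eef_pos: [485.6, 10.7, 56.3]
eef_rot: [3.141, 0.001, -0.169]
wrist_force: [-7.1, -6.7, 9.9]
finger_gap: 19.6
finger_force: 25.0
```

View pics/s5.png

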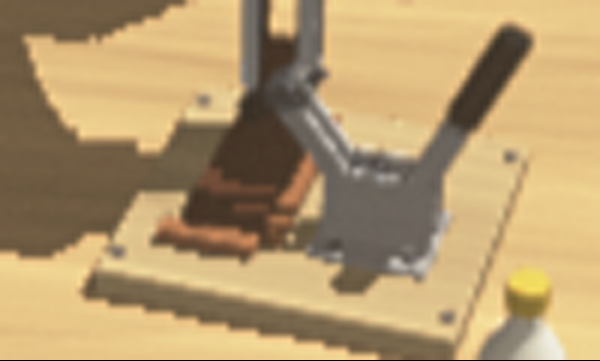

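The stop is at (155-255,225-250) and the foot's front end is just behind it at about (190-260,228). I'll compare this numerically with where the front edge would project.

Run:
```python
from h import *
J=np.array([553.5,38.5]);t=-.169;Rm=np.array([[np.cos(t),-np.sin(t)],[np.sin(t),np.cos(t)]])
def P(x,y,z): return np.append(J+Rm@[x,y],z)
def c(p): return ((proj('scene',p)-[275,185])*6).round().tolist()
for n,p in dict(stopL_in_top=(50,-75,28),stopR_in_top=(50,-20,28),stopL_out_top=(64,-75,28),stopL_out_bot=(64,-75,18),stopR_out_bot=(64,-20,18),brd1=(95,-100,18),brd2=(95,100,18),brd3=(-95,100,18)).items(): print(n,c(P(*p)))
for g in (0,5,10): print(g,'bar front top L,R',c(P(50-g,-64,34)),c(P(50-g,-20,34)),'bot',c(P(50-g,-64,18)),c(P(50-g,-20,18)),'post L/R at z79',c(P(-58-g,-52,79)),c(P(-58-g,-32,79)))
b=cv2.imread('pics/s5.png'); print(b[100:260:6,225].tolist())
```

```text
stopL_in_top [157.0, 211.0]
stopR_in_top [253.0, 229.0]
stopL_out_top [149.0, 225.0]
stopL_out_bot [149.0, 240.0]
stopR_out_bot [246.0, 259.0]
brd1 [87.0, 264.0]
brd2 [449.0, 336.0]
brd3 [523.0, 140.0]
0 bar front top L,R [176.0, 205.0] [254.0, 220.0] bot [176.0, 229.0] [253.0, 244.0] post L/R at z79 [255.0, 39.0] [289.0, 45.0]
5 bar front top L,R [179.0, 200.0] [256.0, 215.0] bot [179.0, 224.0] [256.0, 239.0] post L/R at z79 [258.0, 34.0] [292.0, 40.0]
10 bar front top L,R [182.0, 195.0] [259.0, 210.0] bot [182.0, 219.0] [258.0, 234.0] post L/R at z79 [260.0, 30.0] [294.0, 36.0]
[[149, 207, 231], [147, 205, 230], [145, 202, 231], [139, 194, 221], [89, 122, 143], [57, 75, 89], [47, 62, 78], [41, 56, 72], [39, 53, 70], [40, 54, 69], [38, 53, 68], [39, 53, 70], [40, 54, 71], [42, 58, 80], [54, 74, 108], [53, 72, 105], [42, 57, 78], [38, 52, 67], [40, 55, 70], [40, 54, 71], [40, 53, 71], [54, 76, 107], [85, 125, 185], [84, 123, 182], [60, 86, 125], [51, 71, 97], [80, 111, 135]]
```

Run:
```python
from h import *
a=cv2.imread('pics/t5.png').astype(np.float32); 
J=np.array([553.5,38.5]);t=-.169;Rm=np.array([[np.cos(t),-np.sin(t)],[np.sin(t),np.cos(t)]])
for y in (-70,-62,-54,-46):
    out=[]
    for x in range(10,72,3):
        u=proj('top',np.append(J+Rm@[x,y],30))-[290,175]
        out.append((x,cv2.remap(a,np.float32([[u[0]]]),np.float32([[u[1]]]),1)[0,0].astype(int).tolist()))
    print(y,out)
for x in (-20,0,28,36): # across
    print(x,[(y,a[tuple((proj('top',np.append(J+Rm@[x,y],30))-[290,175]).round().astype(int)[::-1])].astype(int).tolist()) for y in range(-76,-6,4)])
```

```text
-70 [(10, [55, 81, 97]), (13, [61, 90, 108]), (16, [73, 108, 128]), (19, [82, 120, 141]), (22, [89, 130, 152]), (25, [76, 114, 135]), (28, [51, 77, 94]), (31, [60, 90, 107]), (34, [67, 101, 120]), (37, [61, 92, 110]), (40, [52, 79, 95]), (43, [52, 79, 94]), (46, [51, 79, 96]), (49, [48, 81, 116]), (52, [58, 105, 162]), (55, [66, 118, 179]), (58, [65, 114, 175]), (61, [57, 102, 158]), (64, [83, 129, 168]), (67, [107, 158, 185]), (70, [116, 167, 193])]
-62 [(10, [29, 48, 71]), (13, [30, 47, 75]), (16, [30, 48, 82]), (19, [32, 52, 90]), (22, [34, 56, 91]), (25, [35, 56, 88]), (28, [31, 49, 76]), (31, [24, 37, 57]), (34, [20, 27, 44]), (37, [18, 24, 45]), (40, [22, 33, 54]), (43, [25, 37, 56]), (46, [30, 45, 61]), (49, [31, 49, 70]), (52, [28, 49, 76]), (55, [40, 71, 112]), (58, [60, 106, 161]), (61, [71, 122, 178]), (64, [84, 132, 171]), (67, [112, 163, 187]), (70, [116, 167, 193])]
-54 [(10, [23, 35, 61]), (13, [31, 52, 91]), (16, [34, 57, 100]), (19, [33, 56, 98]), (22, [33, 55, 97]), (25, [35, 56, 98]), (28, [33, 54, 95]), (31, [25, 41, 73]), (34, [16, 27, 49]), (37, [13, 24, 43]), (
[... 1501 characters left out ...]
(-64, [33, 53, 69]), (-60, [35, 57, 103]), (-56, [26, 42, 75]), (-52, [34, 57, 99]), (-48, [35, 56, 96]), (-44, [35, 56, 99]), (-40, [24, 26, 45]), (-36, [21, 23, 23]), (-32, [26, 27, 26]), (-28, [28, 29, 31]), (-24, [46, 50, 50]), (-20, [62, 62, 62]), (-16, [62, 61, 62]), (-12, [61, 61, 64]), (-8, [69, 70, 71])]
36 [(-76, [88, 132, 156]), (-72, [91, 136, 161]), (-68, [51, 79, 95]), (-64, [51, 76, 92]), (-60, [12, 22, 43]), (-56, [11, 24, 43]), (-52, [17, 22, 42]), (-48, [15, 23, 43]), (-44, [10, 22, 40]), (-40, [16, 25, 44]), (-36, [17, 23, 39]), (-32, [30, 48, 85]), (-28, [33, 55, 97]), (-24, [36, 56, 101]), (-20, [68, 66, 68]), (-16, [63, 61, 63]), (-12, [65, 64, 64]), (-8, [84, 84, 91])]
```

The top-view colours show the bare end about 3-4 mm short of the stop, with no slip in the hand. So the resistance is friction from pressing down. I'll unload z and y and continue.

```bash
python3 -m creep '[[-1,[0,0.03,-0.07],0],[-1,[0,0.03,-0.07],0],[-1,[0.03,0.03,-0.07],0],[-1,[0.03,0.03,-0.07],0]]'
```

```text
clock: 14.2
eef_pos: [485.7, 10.7, 56.5]
eef_rot: [3.141, 0.002, -0.169]
wrist_force: [-4.6, -4.3, 1.5]
finger_gap: 19.3
finger_force: 25.0
```

```bash
python3 -m creep '[[-1,[0.05,0,0],0],[-1,[0.1,0,0],0],[-1,[0.1,0,0],0],[-1,[0.1,0,0],0]]'
```

```text
clock: 14.6
eef_pos: [486.4, 10.6, 56.4]
eef_rot: [3.141, 0.003, -0.169]
wrist_force: [-6.4, -5.0, 2.0]
finger_gap: 19.5
finger_force: 25.0
```

```bash
python3 -m creep '[[-1,[0.05,0,0],0],[-1,[0.1,0,0],0],[-1,[0.1,0,0],0],[-1,[0.1,0,0],0]]'
```

```text
clock: 15.0
eef_pos: [487.2, 10.4, 56.3]
eef_rot: [3.141, 0.003, -0.169]
wrist_force: [-7.5, -4.2, 2.7]
finger_gap: 19.4
finger_force: 25.0
```

```bash
python3 -m creep '[[-1,[0.05,0,-0.02],0],[-1,[0.1,0,-0.02],0],[-1,[0.1,0,-0.02],0],[-1,[0.1,0,-0.02],0]]'
```

```text
clock: 15.4
eef_pos: [488.2, 10.2, 56.5]
eef_rot: [3.141, 0.003, -0.169]
wrist_force: [-6.4, -4.5, 2.4]
finger_gap: 19.6
finger_force: 25.0
```

```bash
python3 -m creep '[[-1,[0.05,0,0],0],[-1,[0.1,0,0],0],[-1,[0.1,0,0],0],[-1,[0.1,0,0],0]]'
```

```text
clock: 15.8
eef_pos: [488.8, 10.1, 56.4]
eef_rot: [3.141, 0.004, -0.169]
wrist_force: [-11.3, -4.2, 4.8]
finger_gap: 19.5
finger_force: 25.0
```

```bash
python3 -m creep '[[-1,[0.03,0,0],0],[-1,[0.03,0,0],0],[-1,[0.03,0,0],0]]'
```

```text
clock: 16.1
eef_pos: [488.8, 10.1, 56.5]
eef_rot: [3.141, 0.005, -0.169]
wrist_force: [-12.5, -3.9, 6.8]
finger_gap: 19.1
finger_force: 25.0
```

```bash
python3 -m creep '[[-1,[0,-0.05,0],0],[-1,[0,-0.05,0],0],[-1,[0,-0.05,0],0]]'
```

```text
clock: 16.4
eef_pos: [488.8, 10.2, 56.5]
eef_rot: [3.14, 0.005, -0.169]
wrist_force: [-14.1, -7.8, 7.6]
finger_gap: 19.2
finger_force: 25.0
```

```bash
python3 -m creep '[[-1,[-0.1,0.05,-0.03],0],[-1,[-0.1,0.05,-0.03],0],[-1,[-0.1,0.05,-0.03],0]]'; python3 -m creep '[[-0.4,[0,0,0],0],[-0.4,[0,0,0],0],[-0.4,[0,0,0],0],[-0.4,[0,0,-1],0],[-0.4,[0,0,-3],0],[-0.4,[0,0,-6],0],[-0.4,[0,0,-9],0],[-0.4,[0,0,-9],0]]'
python3 - <<'E'
from h import *
a=manip.camera('top')[:,:,::-1];cv2.imwrite('pics/t6.png',a);cv2.imwrite('pics/s6.png',manip.camera('scene')[:,:,::-1]);a=a.astype(np.float32)
J=np.array([553.5,38.5]);t=-.169;Rm=np.array([[np.cos(t),-np.sin(t)],[np.sin(t),np.cos(t)]])
for y in (-58,-50):
    print(y,[(x,cv2.remap(a,*[np.float32([[v]]) for v in proj('top',np.append(J+Rm@[x,y],30))],1)[0,0].astype(int).tolist()) for x in range(31,67,3)])
for x in (0,10,40):
    print(x,[(y,cv2.remap(a,*[np.float32([[v]]) for v in proj('top',np.append(J+Rm@[x,y],30))],1)[0,0].astype(int).tolist()) for y in range(-72,0,3)])
E
```

```text
clock: 16.7
eef_pos: [488.8, 10.1, 56.8]
eef_rot: [3.141, 0.002, -0.169]
wrist_force: [-4.0, -4.0, -2.2]
finger_gap: 19.3
finger_force: 25.0
clock: 17.5
eef_pos: [491.3, 10.2, 151.8]
eef_rot: [-3.141, -0.007, -0.169]
wrist_force: [0.1, 0.3, -0.1]
finger_gap: 28.2
finger_force: 0.0
-58 [(31, [18, 28, 50]), (34, [16, 24, 43]), (37, [13, 24, 43]), (40, [11, 25, 44]), (43, [15, 24, 44]), (46, [14, 23, 42]), (49, [18, 31, 53]), (52, [25, 43, 70]), (55, [27, 47, 76]), (58, [41, 73, 116]), (61, [54, 96, 147]), (64, [65, 105, 143])]
-50 [(31, [26, 41, 74]), (34, [19, 27, 49]), (37, [15, 23, 42]), (40, [15, 24, 43]), (43, [17, 25, 44]), (46, [17, 24, 44]), (49, [17, 28, 51]), (52, [25, 46, 74]), (55, [30, 53, 85]), (58, [52, 92, 145]), (61, [58, 103, 158]), (64, [88, 137, 173])]
0 [(-72, [47, 73, 76]), (-69, [47, 75, 76]), (-66, [46, 73, 74]), (-63, [46, 71, 73]), (-60, [48, 72, 73]), (-57, [46, 71, 73]), (-54, [44, 70, 72]), (-51, [43, 69, 71]), (-48, [41, 67, 70]), (-45, [42, 66, 69]), (-42, [41, 65, 69]), (-39, [41, 66, 68]), (-36, [41, 65, 68]), (-33, [40, 65, 66]), (-30, [39, 64, 65]), (
[... 507 characters left out ...]
7, [31, 51, 84]), (-24, [33, 53, 91]), (-21, [27, 45, 79]), (-18, [49, 86, 135]), (-15, [59, 105, 163]), (-12, [61, 109, 168]), (-9, [75, 127, 179]), (-6, [102, 158, 194]), (-3, [117, 169, 195])]
40 [(-72, [54, 81, 97]), (-69, [56, 83, 99]), (-66, [54, 81, 96]), (-63, [34, 53, 70]), (-60, [14, 24, 44]), (-57, [12, 25, 44]), (-54, [13, 25, 45]), (-51, [14, 23, 43]), (-48, [18, 25, 43]), (-45, [16, 25, 41]), (-42, [13, 24, 41]), (-39, [14, 24, 44]), (-36, [23, 37, 68]), (-33, [30, 48, 88]), (-30, [30, 48, 86]), (-27, [27, 45, 81]), (-24, [33, 47, 77]), (-21, [58, 58, 65]), (-18, [40, 47, 58]), (-15, [41, 53, 71]), (-12, [41, 52, 69]), (-9, [53, 63, 82]), (-6, [76, 86, 99]), (-3, [73, 86, 97])]
```

The gap is closed at both the fence and the stop. Next I move the closed fingers to the inner side of the handle, turned 90°.

```bash
cat >> h.py <<'E'
J=np.array([554.,41.5]);t=-.169;Rm=np.array([[np.cos(t),-np.sin(t)],[np.sin(t),np.cos(t)]])
def jig():
    s=manip.read_state(); return (Rm.T@(s['eef_pos'][:2]-J)).round(1),s['eef_pos'][2].round(1),(Rm.T@s['wrist_force'][:2]).round(1),s['wrist_force'][2].round(1)
E
python3 -c "
from h import *
go([*(J+Rm@np.array([20,56])),162],1.402)"
```

```text
shift cm [ 7.81 -9.76 -1.38] turn -18.0
```

```bash
python3 -m creep '[[-1,[0,0,-1.4],0],[-1,[1,-1,-1.4],-1.6],[-1,[2,-2,-1.4],-3.2],[-1,[3,-3,-1.4],-4.8],[-1,[4,-4,-1.4],-6.4],[-1,[5,-5,-1.4],-8],[-1,[6,-6,-1.4],-9.6],[-1,[7,-7,-1.4],-11.2],[-1,[7.8,-8,-1.4],-12.8],[-1,[7.8,-9,-1.4],-14.4],[-1,[7.8,-9.8,-1.4],-16],[-1,[7.8,-9.8,-1.4],-17.6]]' 40; python3 -m creep '[[-1,[0,0,0],-0.4],[-1,[0,0,0],-0.4],[-1,[0,0,0],-0.4],[-1,[0,0,0],-0.4]]'
python3 -c "
from h import *
print(jig());go([*(J+Rm@np.array([20,56])),162],1.402)
a=manip.camera('top')[:,:,::-1];b=manip.camera('scene')[:,:,::-1]
cv2.imwrite('pics/t7.png',a);cv2.imwrite('pics/s7.png',b)
cv2.imwrite('pics/v7.png',np.hstack([cv2.resize(a[180:250,290:356],(396,420),interpolation=2),cv2.resize(b[180:250,285:351],(396,420),interpolation=2)]))"
```

```text
clock: 18.8
eef_pos: [582.5, 94.5, 159.9]
eef_rot: [-3.139, 0.0, 1.374]
wrist_force: [-0.3, -1.0, -0.7]
finger_gap: 0.4
finger_force: 0.0
clock: 19.2
eef_pos: [582.8, 93.6, 161.0]
eef_rot: [-3.141, 0.0, 1.401]
wrist_force: [0.5, -0.1, 0.2]
finger_gap: 0.8
finger_force: 0.0
(array([19.6, 56.2]), np.float64(161.0), array([0.5, 0. ]), np.float64(0.2))
shift cm [-0.02  0.04 -0.1 ] turn -0.02
```

View pics/v7.png

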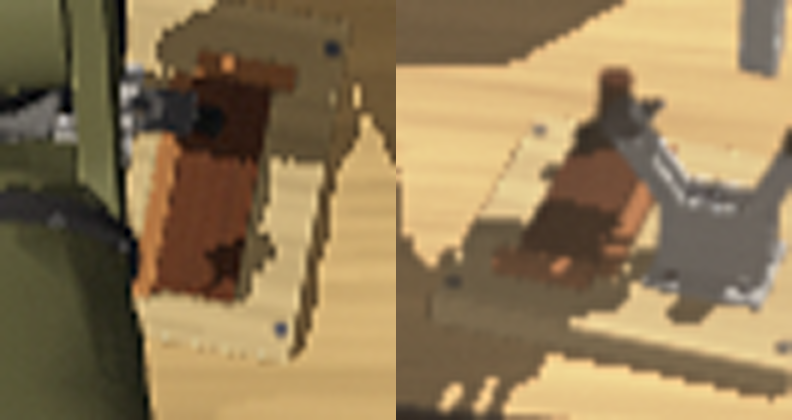

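The foot looks flush: the bar at (160-270,75-298) sits along the fence and against the stop, parallel to the board edge. The closed finger is inboard of the handle. I'll start pushing along its arc.

```bash
python3 -m creep '[[-1,[0.5,0,0],0],[-1,[1,0,0.1],0],[-1,[1.4,0,0.15],0],[-1,[1.8,0,0.2],0],[-1,[2.2,0,0.35],0],[-1,[2.6,0,0.5],0],[-1,[2.6,0,0.5],0]]';python3 -c "
from h import *
print(jig())"
```

```text
clock: 20.0
eef_pos: [587.4, 119.6, 156.3]
eef_rot: [3.142, 0.0, 1.402]
wrist_force: [-0.0, -1.2, 2.2]
finger_gap: 0.2
finger_force: 0.9
(array([19.8, 82.6]), np.float64(156.3), array([ 0.2, -1.2]), np.float64(2.2))
```

```bash
python3 -m creep '[[-1,[0.5,0,0.15],0],[-1,[1,0,0.35],0],[-1,[1.4,0,0.58],0],[-1,[1.8,0,0.82],0],[-1,[2.2,0,1.07],0],[-1,[2.55,0,1.3],0],[-1,[2.9,0,1.6],0],[-1,[3.2,0,1.9],0],[-1,[3.2,0,1.9],0]]';python3 -c "
from h import *
print(jig())"
```

```text
clock: 20.9
eef_pos: [592.6, 151.4, 136.9]
eef_rot: [-3.141, -0.0, 1.402]
wrist_force: [0.2, -0.7, 0.5]
finger_gap: 0.6
finger_force: 0.6
(array([ 19.6, 114.8]), np.float64(136.9), array([ 0.3, -0.7]), np.float64(0.5))
```

```bash
python3 -m creep '[[-1,[0.35,0,0.35],0],[-1,[0.65,0,0.65],0],[-1,[0.95,0,1.0],0],[-1,[1.2,0,1.35],0],[-1,[1.45,0,1.7],0],[-1,[1.45,0,1.7],0]]';python3 -c "
from h import *
print(jig())"
```

```text
clock: 21.5
eef_pos: [595.1, 165.2, 119.9]
eef_rot: [-3.141, 0.0, 1.402]
wrist_force: [-1.2, -3.1, 3.3]
finger_gap: 0.3
finger_force: 2.3
(array([ 19.7, 128.9]), np.float64(119.9), array([-0.7, -3.3]), np.float64(3.3))
```

```bash
python3 -m creep '[[-1,[0.2,0,0.35],0],[-1,[0.4,0,0.7],0],[-1,[0.6,0,1.05],0],[-1,[0.75,0,1.4],0],[-1,[0.75,0,1.4],0]]';python3 -c "
from h import *
print(jig())"
```

```text
clock: 22.0
eef_pos: [596.3, 172.4, 105.9]
eef_rot: [-3.141, 0.001, 1.402]
wrist_force: [-1.3, -4.1, 2.7]
finger_gap: 0.3
finger_force: 2.0
(array([ 19.7, 136.1]), np.float64(105.9), array([-0.5, -4.2]), np.float64(2.7))
```

```bash
python3 -m creep '[[-1,[0.1,0,0.25],0],[-1,[0.2,0,0.5],0],[-1,[0.25,0,0.75],0],[-1,[0.3,0,0.95],0],[-1,[0.3,0,0.95],0]]';python3 -c "
from h import *
print(jig())"
```

```text
clock: 22.5
eef_pos: [596.9, 175.5, 96.6]
eef_rot: [-3.141, 0.0, 1.402]
wrist_force: [1.0, -2.2, 2.8]
finger_gap: 0.2
finger_force: 1.4
(array([ 19.7, 139.3]), np.float64(96.6), array([ 1.4, -2. ]), np.float64(2.8))
```

Near the stop now, so I'll take small downward steps and watch the force.

```bash
python3 -m creep '[[-1,[0.03,0,0.15],0],[-1,[0.05,0,0.3],0],[-1,[0.05,0,0.3],0]]'
```

```text
clock: 22.8
eef_pos: [597.0, 176.2, 93.7]
eef_rot: [3.142, -0.0, 1.402]
wrist_force: [-1.4, -1.9, 3.0]
finger_gap: 0.8
finger_force: 1.5
```

```bash
python3 -m creep '[[-1,[0,0,0.05],0],[-1,[0,0,0.1],0],[-1,[0,0,0.1],0]]'
```

```text
clock: 23.1
eef_pos: [597.0, 176.2, 92.9]
eef_rot: [3.141, -0.0, 1.402]
wrist_force: [-0.8, -1.6, 3.2]
finger_gap: 0.4
finger_force: 2.0
```

```bash
python3 -m creep '[[-1,[0,0,0.07],0],[-1,[0,0,0.07],0],[-1,[0,0,0.07],0]]'
```

```text
clock: 23.4
eef_pos: [597.1, 176.2, 92.4]
eef_rot: [3.141, -0.001, 1.402]
wrist_force: [-0.6, 0.7, 5.5]
finger_gap: 0.2
finger_force: 2.7
```

```bash
python3 -m creep '[[-1,[0,0,0.06],0],[-1,[0,0,0.06],0],[-1,[0,0,0.06],0]]'
```

```text
clock: 23.7
eef_pos: [597.1, 176.3, 92.1]
eef_rot: [3.141, -0.001, 1.402]
wrist_force: [-2.1, -0.1, 9.0]
finger_gap: 0.6
finger_force: 4.2
```

```bash
python3 -m creep '[[-1,[0,0,0.05],0],[-1,[0,0,0.05],0],[-1,[0,0,0.05],0]]'
```

```text
clock: 24.0
eef_pos: [597.2, 176.3, 91.9]
eef_rot: [3.141, -0.001, 1.402]
wrist_force: [-2.7, 0.7, 11.1]
finger_gap: 0.2
finger_force: 5.5
```

It has stopped where the hard stop was predicted. I'll retreat upward and verify.

```bash
python3 -m creep '[[-1,[0,0,-0.2],0],[-1,[0,0,-2],0],[-1,[0,0,-5],0],[-1,[0,0,-9],0],[-1,[0,0,-13],0],[-1,[0,0,-13],0],[-1,[0,0,-13],0]]'
python3 - <<'E'
from h import *
b=manip.camera('scene')[:,:,::-1]; cv2.imwrite('pics/s8.png',b); a=manip.camera('top')[:,:,::-1];cv2.imwrite('pics/t8.png',a)
# handle: dark grip pixels in scene; compare with projected axis for several joint values
g=b.astype(int).sum(2); m=g<170
for q in (0.8,0.95,1.0,1.05,1.1):
    ph=1.22-q; out=[]
    for r in (55,70,90,105):
      prof=[]
      for off in range(-24,25,4):
        P=np.append(J+Rm@[20,60+r*np.cos(ph)-off*np.sin(ph)],58+r*np.sin(ph)+off*np.cos(ph)); u=proj('scene',P).round().astype(int); prof.append('#' if g[u[1],u[0]]<190 else '.')
      out.append(''.join(prof))
    print(q,out)
af=a.astype(np.float32)
for y in (-58,-50):
    print(y,[(x,cv2.remap(af,*[np.float32([[v]]) for v in proj('top',np.append(J+Rm@[x,y],30))],1)[0,0].astype(int).tolist()) for x in range(40,67,3)])
for x in (-60,-40,-10): print(x,[(y,cv2.remap(af,*[np.float32([[v]]) for v in proj('top',np.append(J+Rm@[x,y],30))],1)[0,0].astype(int).tolist()) for y in range(-75,-5,4)])
E
```

```text
clock: 24.7
eef_pos: [597.0, 176.1, 221.0]
eef_rot: [3.141, -0.0, 1.402]
wrist_force: [-0.1, -0.2, -0.4]
finger_gap: 0.5
finger_force: 0.0
0.8 ['.##..........', '###..........', '#............', '.............']
0.95 ['...###.......', '..###........', '.###.........', '###..........']
1.0 ['...###.......', '..####.......', '..###........', '.###.........']
1.05 ['....###......', '...####......', '....##.......', '...###.......']
1.1 ['.....###.....', '....####.....', '.....###.....', '....###......']
-58 [(40, [21, 31, 55]), (43, [24, 42, 75]), (46, [21, 34, 62]), (49, [18, 32, 55]), (52, [35, 58, 93]), (55, [31, 55, 89]), (58, [29, 52, 86]), (61, [33, 57, 86]), (64, [44, 70, 93])]
-50 [(40, [28, 42, 72]), (43, [34, 54, 94]), (46, [38, 60, 106]), (49, [48, 80, 132]), (52, [58, 104, 160]), (55, [58, 105, 159]), (58, [57, 102, 154]), (61, [53, 94, 146]), (64, [48, 76, 99])]
-60 [(-75, [112, 161, 186]), (-71, [57, 87, 104]), (-67, [46, 71, 88]), (-63, [37, 58, 102]), (-59, [35, 56, 100]), (-55, [21, 36, 63]), (-51, [27, 46, 82]), (-47, [34, 56, 97]), (-43, [34, 55, 97]), (-39, [37, 58, 
[... 288 characters left out ...]
27, 50]), (-55, [19, 31, 55]), (-51, [26, 43, 78]), (-47, [36, 58, 102]), (-43, [34, 56, 101]), (-39, [36, 58, 103]), (-35, [35, 60, 103]), (-31, [37, 59, 102]), (-27, [36, 59, 102]), (-23, [35, 60, 106]), (-19, [69, 122, 183]), (-15, [66, 117, 179]), (-11, [81, 132, 179]), (-7, [117, 168, 195])]
-10 [(-75, [90, 131, 153]), (-71, [56, 86, 102]), (-67, [51, 75, 89]), (-63, [34, 58, 106]), (-59, [34, 57, 101]), (-55, [35, 55, 98]), (-51, [34, 55, 98]), (-47, [36, 57, 104]), (-43, [33, 55, 101]), (-39, [36, 59, 103]), (-35, [35, 59, 102]), (-31, [36, 58, 103]), (-27, [36, 60, 105]), (-23, [43, 71, 119]), (-19, [69, 121, 179]), (-15, [66, 116, 176]), (-11, [80, 132, 183]), (-7, [127, 180, 205])]
```

```bash
python3 -c "
from cell import manip
print(manip.sign_off())"
```

```text
the job is handed in; nothing more can be done
None
```

The foot is seated against the fence and end stop, the clamp handle is down at its stop at about 1.1 rad by the camera, and the job was handed in at about 25 s. The pad force couldn't be measured, and in one stretch short of the end stop the slide reached about 21 N at the wrist (friction) until I eased off.

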